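# Set the fume-extraction damper to the red mark and start the fan

## Task

Before gluing, set the bench extraction inlet: with the closed fingers, push its upright orange knob around the arc, without gripping it, until the white pointer stands over the middle of the red disc on the scale. Let go of the knob there, then press the green button on the grey fan box fully down and let it come up again. Do not start the fan before the pointer is set, and leave the loose things on the bench where they are.

Things in the scene. Friction and masses are not known exactly. Their poses are not given: they have to be found in the camera images.
- damper: Round extraction inlet fixed on the bench, foot 92 mm across. Origin on its vertical turning axis, at bench level. A flat black scale plate with white ticks, 11 mm high, fans out from it on its -x side (roughly towards the robot), to 80 mm from the axis and about 76 degrees either side. A dark ring (85 mm across, top 30 mm above the bench) turns on the foot. A clear bin, 235 mm high, stands close behind it, its front at world x = 0.536.
- ring (a joint): Angle of the ring and its lever about the inlet's vertical axis, rad: 0 when the lever points along the inlet's -x; positive turns counter-clockwise seen from above. Stops at -1.25 and 1.25. It moves stiffly (about 1.5 N at the knob) and stays where it is left.
- knob_top (a point): Centre of the top of the upright orange knob on the ring's lever: 12 mm in diameter, 58 mm from the turning axis, its top 66 mm above the bench and its lower end 32 mm above the bench. Below it is the flat lever (top 26 mm above the bench).
- pointer_tip (a point): Tip of the thin white pointer that runs out from the lever below the knob, in line with the knob and the turning axis: 74 mm from the axis, 20 mm above the bench.
- mark_red: Red disc on the scale, 14 mm in diameter, the one to set; origin at its centre, 74 mm from the turning axis, 11 mm above the bench (its top at 13 mm). The four discs stand about 29 and 57 degrees either side of the scale's middle; which colour is where changes.
- mark_yellow: Yellow disc on the scale, same size; not wanted.
- mark_blue: Blue disc on the scale, same size; not wanted.
- mark_green: Green disc on the scale, same size; not wanted.
- fan_box: Grey fan switch box fixed on the bench, 60 (x) x 85 (y) x 30 (z) mm; origin at the centre of its underside. Near it a black cobbler's jack, fixed, up to 264 mm high, overhangs the bench with an orange round head at about x 0.48 to 0.58, y 0.06 to 0.16; a tall red press stands left of y 0.34, beyond x 0.54.
- fan_button_top (a point): Centre of the top face of the green round push button (32 mm in diameter) on the fan box, 52 mm above the bench; it is pressed straight down.
- fan_button (a joint): Travel of the green button, m: 0 up, 0.006 fully down; a spring raises it again; fully down takes 5 N.
- heel_block_1: Loose brown and black rubber heel block, 72 x 65 x 16 mm, to be left alone; origin at the middle of its underside.
- heel_block_2: A second such heel block, to be left alone.
- wax_puck: Loose yellow wax puck, 42 mm across, 13 mm high, to be left alone.
- glue_pot: Loose cement tin with black lid and brush handle, 64 mm across, 108 mm high, to be left alone; origin at its underside.
- glue_bottle: Loose yellow bottle with black cap, 54 mm across, 120 mm high, to be left alone; origin at its underside.

How it is judged:
On the way, in this order (a step that is already met when the one before it is completed fails the run):
1. the pointer stands over the middle of the red disc (within 6 mm) and the fingers have left the ring (horizontal distance between pointer_tip and mark_red below 0.006 m and contact force between the fingers and damper below 0.1 N), for 0.2 s.
2. the green button is pressed down (4.5 mm or more) by the fingers, with the pointer still at the red disc (value of joint fan_button above 0.0045 m and contact force between the fingers and anything else above 0.5 N and horizontal distance between pointer_tip and mark_red below 0.006 m), for 0.02 s.
At the end, for the whole second after the job is handed in: The pointer's tip is within 6 mm, seen from above, of the centre of the red disc, and the green button has come up again (less than 1.5 mm down) (horizontal distance between pointer_tip and mark_red below 0.006 m and value of joint fan_button below 0.0015 m); the robot touches nothing.
It fails at once if the fan button is pressed while the pointer is not at the red disc (value of joint fan_button above 0.003 m and horizontal distance between pointer_tip and mark_red above 0.0075 m).
It fails at once if the knob is gripped between the fingers instead of pushed (horizontal distance between the grasp point and knob_top below 0.007 m and z of the grasp point in the frame of knob_top below 0.012 m and contact force between the fingers and ring above 1 N).
It fails at once if a loose thing is moved by more than 15 mm or lifted (distance of any of heel_block_1, heel_block_2, wax_puck, glue_pot, glue_bottle from where it was at the start of the episode above 0.015 m).
It also fails if it takes over 59 s, if anything falls off the work surface, if the arm or the gripper's body presses on something with over 40 N, if the wrist force passes 120 N, or if a joint passes its speed limit or range.

## Robot

A 7-joint arm with a two-finger parallel gripper is mounted at the origin on a cart in front of the work surface, level with it; the furniture and walls round the work are solid. World frame = base frame: x ahead of the robot, y to its left, z up, the work surface at z = 0. Lengths are in m, angles in rad, forces in N, time in s.
With the tool pointing down it reaches from about 0.4 to 0.9 m from the base axis. Payload 5.6 kg.
Tool frame: the origin (TCP) lies midway between the tips of the shut fingers; the grasp point (between the pads) lies 19 mm behind it; z points along the fingers, y is the line along which they close (so a half turn about z gives the same grasp; the last joint's range is limited). The gripper opens to 92 mm and grips with 3 to 60 N. Pads are 20 mm wide; open, the fingers measure 128 mm over their backs; the gripper's body (75 mm by 189 mm) begins 69 mm behind the grasp point.
Start: joints at [-1.377, 0.468, -0.012, 1.603, 0.006, 1.071, -0.056], TCP at [0.153, 0.632, 0.215] pointing down, gripper open.
Joint ranges: [-2.53, 2.53], [-0.31, 2.02], [-1.57, 1.55], [0.28, 2.44], [-1.29, 4.43], [0.15, 1.84], [-2.92, 2.92]. Speed limits (rad/s): [2.57, 2.57, 3.14, 3.14, 3.14, 3.14, 3.14].

## Interface

Orientations are given as a 3x3 rotation matrix whose columns are the frame's x, y, z axes.
In Python, from station import env, effector, solver, viewer, workorder, search_frame, tip_of gives the robot as it stands. Calls block until the motion is done:
- env.reach(position, orientation): joint-space move of the TCP to a pose.
- env.movel(position, frame=None, rate=0.15): straight line of the TCP; frame=None keeps the orientation; rate is the mean speed in m/s.
- env.goto_joints(angles): joint-space move.
- effector.release() and effector.grasp(squeeze=None): open the fingers fully, or close them until they stop; squeeze is the grip in N (None keeps the last).
- env.pause(seconds).
- solver.inverse_kinematics(position, orientation): joint angles nearest the present ones, or None.
- env.sense(): the state.
- viewer.read_camera(name): name is "scene" or "top" or "wrist"; returns (picture, depth): 420x560x3 uint8, red, green, blue; 420x560 float32, m along the optical axis (not along the pixel's ray), 0 where there is no reading.
- viewer.camera_info(name): a dict with "intrinsics" (3x3 intrinsics, pixels), "eye" and "rotation" of the camera in the world; the wrist camera has in their place "T_tool_cam" (4x4, takes a point from camera to tool coordinates, whose origin is the TCP and whose axes are the flange's). Camera axes: x right, y up, looking along -z (the intrinsics and any distortion apply to the point x, -y, -z); pixel columns grow to the right and rows downward; lengths in m; the calibration is good to about 2 mm. A picture is of the moment at which its call begins: read the wrist's pose just before it. camera_info takes no time and is no camera call.
A pose or a line that the arm cannot do raises env.PlanningError and nothing moves.
- workorder.finish_job(): hands the job in; it is judged then, once.
Trained networks look in the newest picture that a camera, given by its name, has taken for a name from the list of things; names that differ only in an ending like _2 or _b are one class to them, and where a whole thing is asked for, a point or a joint stands for the part that bears it (a point fixed in the world has none). Each returns a list of dicts, best first, with "score" (0 to 1); they miss things now and then, are a little off and sometimes report something else, mostly with a low value. They report only what shows in the picture. A call takes as long as a camera call.
- search_frame(camera, name): "at" ([x, y, z] in m, in world coordinates, good to about 4 mm: the middle of the surface that is visible of it).
- tip_of(camera, name): "at" ([x, y, z] in m, in world coordinates, good to about 4 mm: a listed point, or the origin of a listed thing).
The state is a dict: "t": time; "joint_positions": joint angles; "joint_velocities": joint speeds; "tau": joint torques, N m; "ee_pos": TCP position; "tcp_rot": TCP orientation; "wrist_force": force on the tool from outside, world axes, zero at the start; "moment": the same for the moment, N m; "gripper_width": finger opening in m; "grasp_force": force on a finger pad.
Only numpy, scipy, OpenCV 4.12 (cv2) and the standard library are available. Lean on these libraries where they do the work, as an engineer would, in place of code of your own. Each camera call takes 0.05 s, during which the arm holds its last target. There are 200 camera calls.

## Working session

There is one attempt and no reset: what is moved stays moved. The work goes in short steps, each a Python script; the robot and the scene stay as the last script left them, time stands still between calls to the robot, and variables do not carry over. Pictures are saved under pics/ and viewed, at most 10 in all, crops included, and the job is handed in when it is done.

```bash
mkdir -p pics; ls; python3 - <<'E'
from station import *
import cv2
for c in ("top","scene"):
    p,d=viewer.read_camera(c); cv2.imwrite(f"pics/{c}0.png",p[:,:,::-1])
    for n in ("damper","knob_top","pointer_tip","mark_red","mark_yellow","mark_blue","mark_green","fan_box","fan_button_top","heel_block_1","wax_puck","glue_pot","glue_bottle"):
        print(c,n,[(round(r["score"],2),[round(float(v),3) for v in r["at"]]) for r in tip_of(c,n)[:3]])
    i=viewer.camera_info(c); print(i)
s=env.sense(); print(s["t"],s["tcp_rot"],s["wrist_force"])
E
```

```text
pics
top damper [(0.65, [0.48, -0.222, 0.003])]
top knob_top [(0.97, [0.423, -0.218, 0.066])]
top pointer_tip [(0.87, [0.408, -0.223, 0.022])]
top mark_red [(0.4, [0.418, -0.258, 0.009]), (0.36, [0.442, -0.283, 0.01]), (0.16, [0.435, -0.157, 0.009])]
top mark_yellow [(0.46, [0.534, 0.227, 0.001]), (0.4, [0.44, -0.16, 0.007])]
top mark_blue [(0.41, [0.412, -0.193, 0.011])]
top mark_green [(0.4, [0.445, -0.281, 0.009])]
top fan_box [(0.69, [0.424, 0.154, -0.001])]
top fan_button_top [(0.6, [0.42, 0.16, 0.055])]
top heel_block_1 [(0.74, [0.438, 0.005, 0.004]), (0.57, [0.535, -0.019, 0.002]), (0.53, [0.48, -0.22, -0.001])]
top wax_puck [(0.7, [0.535, 0.227, 0.001]), (0.34, [0.442, -0.279, 0.011])]
top glue_pot [(0.71, [0.686, 0.255, -0.0]), (0.37, [0.439, -0.281, 0.009])]
top glue_bottle [(0.85, [0.677, -0.043, 0.001])]
{'intrinsics': array([[406.96380199,   0.        , 280.91359513],
       [  0.        , 406.96380199, 210.32439385],
       [  0.        ,   0.        ,   1.        ]]), 'eye': array([ 0.44303849, -0.03959216,  1.00420062]), 'rotation': array([[ 3.55358559e-04,  9.9472952
[... 781 characters left out ...]
(0.57, [0.532, 0.226, -0.003])]
scene glue_pot [(0.6, [0.682, 0.25, 0.0])]
scene glue_bottle [(0.95, [0.674, -0.04, 0.003])]
{'intrinsics': array([[381.1469478 ,   0.        , 281.78555747],
       [  0.        , 381.1469478 , 211.73568512],
       [  0.        ,   0.        ,   1.        ]]), 'eye': array([ 0.00696833, -0.58615767,  0.76935639]), 'rotation': array([[ 0.71524193,  0.45133008, -0.53360111],
       [-0.69855585,  0.4848279 , -0.52627144],
       [ 0.02118257,  0.74916158,  0.66204851]])}
1.4 [[-9.72080997e-01  2.34645549e-01  2.48353410e-05]
 [ 2.34645549e-01  9.72080998e-01  7.53424859e-06]
 [-2.23740851e-05  1.31514021e-05 -1.00000000e+00]] [0.13305217 0.22322414 0.19259545]
```

View pictures.

View pics/top0.png

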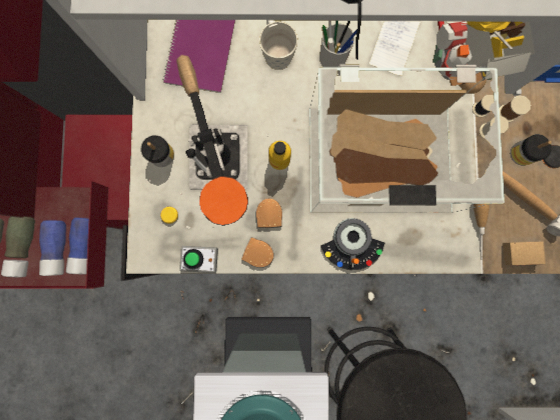

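View pics/scene0.png

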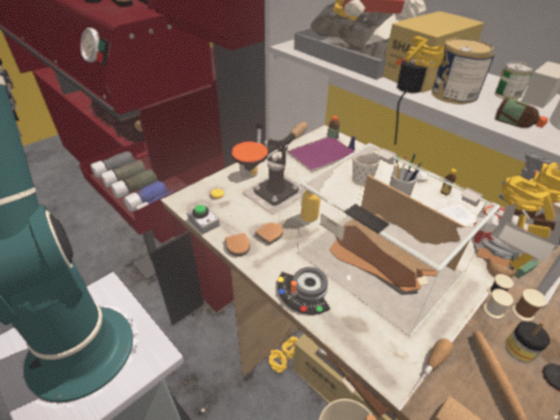

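The top view shows the damper near pixel (352,240), with yellow (328,254), blue (340,263), the knob (357,261), red (369,262) and green (379,251). The fan button is at (193,259). The scene view agrees, so red lies on the -y side and the knob must turn counter-clockwise by about 0.5 rad. Next I'll take a close look with the wrist camera.

```bash
cat > h.py <<'E'
from station import *
import numpy as np, cv2
def Rz(a):  # tool down, tool y = world y turned by a
    c,s=np.cos(a),np.sin(a); return np.array([[-c,-s,0],[-s,c,0],[0,0,-1.]])
def look(names,save=None,cam="wrist"):
    p,d=viewer.read_camera(cam)
    if save: cv2.imwrite(f"pics/{save}.png",p[:,:,::-1])
    out={}
    for n in names:
        out[n]=[(round(r["score"],2),np.round(r["at"],4).tolist()) for r in tip_of(cam,n)[:2]]; print(n,out[n])
    return out
E
python3 - <<'E'
from h import *
effector.grasp(5)
p=np.array(env.sense()["ee_pos"]); env.movel([p[0],p[1],0.40],rate=0.3)
env.reach([0.40,-0.18,0.40],Rz(0))
N=("damper","knob_top","pointer_tip","mark_red","mark_yellow","mark_blue","mark_green")
env.movel([0.40,-0.20,0.26],rate=.3); print(env.sense()["ee_pos"]); look(N,"w0")
env.movel([0.37,-0.24,0.26],rate=.2); look(N,"w1")
s=env.sense(); print(s["t"],s["gripper_width"],s["ee_pos"],viewer.camera_info("wrist"))
E
```

```text
[ 0.40039132 -0.2001691   0.2604246 ]
damper [(0.83, [0.4809, -0.2196, -0.0032])]
knob_top [(0.57, [0.4249, -0.2115, 0.0651])]
pointer_tip [(0.63, [0.4081, -0.2168, 0.0199])]
mark_red [(0.52, [0.4175, -0.2561, 0.0138])]
mark_yellow [(0.41, [0.4368, -0.1683, 0.0101]), (0.34, [0.4238, 0.1604, 0.0532])]
mark_blue [(0.63, [0.415, -0.1919, 0.0133])]
mark_green [(0.58, [0.4442, -0.2794, 0.0129])]
damper [(0.78, [0.4801, -0.2212, -0.0064]), (0.3, [0.4259, -0.2169, 0.0635])]
knob_top [(0.92, [0.4226, -0.2184, 0.0666])]
pointer_tip [(0.77, [0.4087, -0.2149, 0.0214]), (0.45, [0.419, -0.2551, 0.009])]
mark_red [(0.63, [0.4198, -0.2578, 0.0086])]
mark_yellow [(0.39, [0.4338, -0.1659, 0.0137])]
mark_blue [(0.61, [0.416, -0.1939, 0.0129]), (0.15, [0.4389, 0.0033, -0.0026])]
mark_green [(0.39, [0.4427, -0.2819, 0.0118])]
8.425 0.0003525977705794146 [ 0.37023143 -0.23966331  0.25996469] {'intrinsics': array([[293.92871263,   0.        , 280.50256374],
       [  0.        , 293.92871263, 210.50540959],
       [  0.        ,   0.        ,   1.        ]]), 'T_tool_cam': array([[-9.27651534e-05,  9.65216942e-01,  2.61450273e-01,
         7.39351745e-02],
       [ 9.99999990e-01,  6.11517082e-05,  1.29051262e-04,
        -1.61919404e-04],
       [ 1.08574333e-04,  2.61450283e-01, -9.65216938e-01,
        -1.69471164e-01],
       [ 0.00000000e+00,  0.00000000e+00,  0.00000000e+00,
         1.00000000e+00]])}
```

View pics/w0.png

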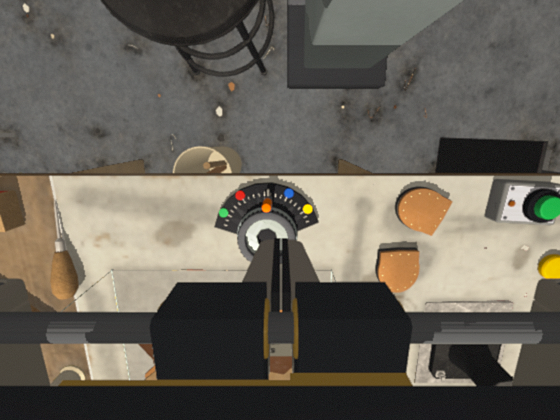

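The wrist view shows green (223,212), red (240,196), knob (267,208), blue (289,193) and yellow (307,209), which matches the networks. I'll refine this by colour segmentation in both wrist pictures.

```bash
cat >> h.py <<'E'
from scipy.optimize import least_squares
HUE={"red":((0,5),(174,180)),"yellow":((22,35),),"blue":((102,125),),"green":((48,85),),"knob":((7,19),)}
Z={"red":.013,"yellow":.013,"blue":.013,"green":.013,"knob":.066}
def seg(img,ee,R,c=None):
    """colour blobs near the damper, cut with their known heights -> world xy"""
    I=viewer.camera_info("wrist"); K=I["intrinsics"]; T=I["T_tool_cam"]
    A=R@T[:3,:3]; o=R@T[:3,3]+ee
    hsv=cv2.cvtColor(img,cv2.COLOR_BGR2HSV); res={}
    for n,rs in HUE.items():
        m=np.zeros(img.shape[:2],np.uint8)
        for a,b in rs: m|=cv2.inRange(hsv,(a,150,110),(b,255,255))
        k,l,st,ce=cv2.connectedComponentsWithStats(m)
        best=None
        for i in range(1,k):
            u,v=ce[i]; r=A@np.array([(u-K[0,2])/K[0,0],-(v-K[1,2])/K[1,1],-1]); w=o+r*(Z[n]-o[2])/r[2]
            d=np.hypot(*(w[:2]-[.48,-.221]))
            if .04<d<.09 and st[i,4]>8 and (best is None or st[i,4]>best[0]): best=(st[i,4],w[:2],(round(u,1),round(v,1)))
        if best: res[n]=best[1]; print(n,best[0],best[2],best[1].round(4),end="; ")
    print(); return res
ANG={"r":0}
def axis(S):
    """fit axis centre and scale yaw: discs at 74 mm, red +29, green +57, blue -29, yellow -57 deg"""
    g={"red":29,"green":57,"blue":-29,"yellow":-57}
    f=lambda q:np.concatenate([S[n]-q[:2]+.074*np.array([np.cos(q[2]+np.radians(g[n])),np.sin(q[2]+np.radians(g[n]))]) for n in g if n in S])
    s=least_squares(f,[.48,-.22,0]); print("axis",s.x.round(4),"res mm",np.abs(s.fun*1e3).max().round(2)); return s.x
def ang(p,c): return np.arctan2(-(p[1]-c[1]),-(p[0]-c[0]))
E
python3 - <<'E'
from h import *
R=np.array(env.sense()["tcp_rot"])
for n,ee in(("w0",[0.40039132,-0.2001691,0.2604246]),("w1",[0.37023143,-0.23966331,0.25996469])):
    S=seg(cv2.imread(f"pics/{n}.png"),np.array(ee),R); q=axis(S)
    if "knob" in S: print("knob",ang(S["knob"],q),np.hypot(*(S["knob"]-q[:2])),"red",ang(S["red"],q))
E
```

```text
red 81 (np.float64(239.5), np.float64(195.0)) [ 0.416  -0.2599]; yellow 84 (np.float64(307.3), np.float64(208.6)) [ 0.4364 -0.1611]; blue 76 (np.float64(288.7), np.float64(192.6)) [ 0.4125 -0.1886]; green 63 (np.float64(223.1), np.float64(212.2)) [ 0.4419 -0.2849]; knob 113 (np.float64(266.3), np.float64(205.4)) [ 0.4182 -0.2185]; 
axis [ 0.4792 -0.2212  0.0463] res mm 0.38
knob -0.04348279465771844 0.0610418996127372 red 0.5496252305685566
red 77 (np.float64(267.4), np.float64(215.1)) [ 0.416  -0.2593]; yellow 80 (np.float64(333.5), np.float64(228.0)) [ 0.436  -0.1608]; blue 74 (np.float64(315.4), np.float64(212.8)) [ 0.4124 -0.1886]; green 59 (np.float64(250.7), np.float64(231.4)) [ 0.4415 -0.2845]; knob 120 (np.float64(296.2), np.float64(227.0)) [ 0.4169 -0.2195]; 
axis [ 0.4789 -0.2209  0.0465] res mm 0.54
knob -0.02192749557262287 0.062012320726383116 red 0.5483292782045079
```

Both views agree: the axis is at (0.479, -0.221), red is at 0.549 rad in the world and the knob is near -0.03 rad. I'll push to about 0.42 rad first, then look along the red radial line.

```bash
cat >> h.py <<'E'
C=np.array([.479,-.221]); AR=.549
def at(a,off): return C-.058*np.array([np.cos(a),np.sin(a)])-off*np.array([np.sin(a),-np.cos(a)])
def arc(a0,a1,off,z=.042,n=4):
    for a in np.linspace(a0,a1,n+1)[1:]: env.movel([*at(a,off),z],Rz(a),rate=.06)
def check(save):
    env.movel([*(C-.10*np.array([np.cos(AR),np.sin(AR)])),.22],Rz(AR),rate=.25)
    env.pause(.2); s=env.sense(); p,_=viewer.read_camera("wrist"); b=p[:,:,::-1].copy(); cv2.imwrite(f"pics/{save}.png",b)
    S=seg(b,np.array(s["ee_pos"]),np.array(s["tcp_rot"])); q=axis(S)
    if "knob" in S: print("knob",ang(S["knob"],q),"red",ang(S["red"],q))
    for n in("pointer_tip","knob_top","mark_red"):
        for r in tip_of("wrist",n)[:1]: print(n,r["score"],r["at"],ang(r["at"],q))
    print("t",s["t"])
E
python3 - <<'E'
from h import *
a=-.03
env.movel([*at(a,.042),.12],Rz(a),rate=.25); env.movel([*at(a,.042),.042],rate=.12)
f0=np.array(env.sense()["wrist_force"])
env.movel([*at(a,.030),.042],rate=.06)
arc(a,.42,.024)
s=env.sense(); print(s["t"],np.array(s["wrist_force"])-f0,s["ee_pos"],at(.42,.024))
env.movel([*at(.42,.034),.042],rate=.1); env.movel([*at(.42,.034),.10],rate=.2)
check("c1")
E
```

```text
11.575 [ 0.27510445 -1.02313937  0.05025313] [ 0.41635036 -0.22271736  0.04210319] [ 0.41625459 -0.22273597]
red 99 (np.float64(278.7), np.float64(209.3)) [ 0.4157 -0.2603]; yellow 90 (np.float64(331.5), np.float64(257.4)) [ 0.4363 -0.1623]; blue 81 (np.float64(324.6), np.float64(233.7)) [ 0.4125 -0.1897]; green 85 (np.float64(252.3), np.float64(215.6)) [ 0.4414 -0.2857]; knob 146 (np.float64(288.0), np.float64(231.4)) [ 0.4207 -0.2444]; 
axis [ 0.479  -0.2223  0.0423] res mm 0.55
knob 0.36351335794986456 red 0.5416375932165972
pointer_tip 0.77 [0.4115, -0.2451, 0.0217] 0.32595158002058283
knob_top 0.59 [0.4291, -0.2402, 0.0658] 0.3447076589345015
mark_red 0.42 [0.4179, -0.256, 0.0123] 0.5043200998649833
t 13.1583
```

View pics/c1.png

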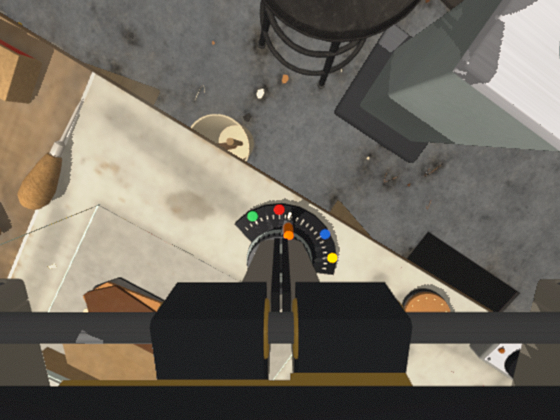

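The knob (288,232) moved counter-clockwise to 0.36 rad and the pointer tip is right of red (279,210). The remaining turn is 0.18 rad, so the next command is 0.60.

```bash
python3 - <<'E'
from h import *
env.movel([*at(.36,.036),.10],Rz(.36),rate=.25); env.movel([*at(.36,.036),.042],rate=.12)
env.movel([*at(.36,.026),.042],rate=.06)
arc(.36,.60,.024,n=3)
env.movel([*at(.60,.034),.042],rate=.1); env.movel([*at(.60,.034),.10],rate=.2)
check("c2")
i=cv2.imread("pics/c2.png")[170:290,210:360]; cv2.imwrite("pics/c2z.png",cv2.resize(i,None,fx=5,fy=5,interpolation=2))
E
```

```text
red 77 (np.float64(278.1), np.float64(208.6)) [ 0.4153 -0.2615]; yellow 88 (np.float64(331.5), np.float64(257.5)) [ 0.4364 -0.1622]; blue 82 (np.float64(324.5), np.float64(233.7)) [ 0.4125 -0.1898]; green 83 (np.float64(252.2), np.float64(215.6)) [ 0.4414 -0.2859]; knob 157 (np.float64(279.5), np.float64(230.6)) [ 0.4249 -0.2534]; 
axis [ 0.4789 -0.2227  0.0415] res mm 0.5
knob 0.5175533556931791 red 0.5477531550930075
pointer_tip 0.97 [0.4184, -0.2566, 0.0203] 0.5112105038437724
knob_top 0.73 [0.4311, -0.248, 0.0642] 0.4874057226130904
mark_red 0.4 [0.4181, -0.2585, 0.0074] 0.5326180523176364
t 17.3417
```

View pics/c2z.png

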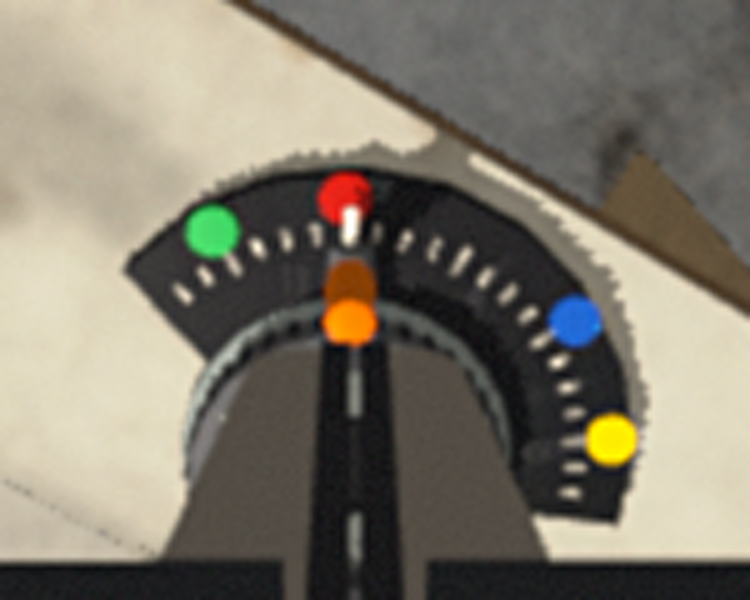

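In the zoomed view the pointer tip (351,210) lies over the red disc (centre 344,198), under 2 mm off sideways, so it is set. Next is the button.

```bash
python3 - <<'E'
from h import *
p=env.sense()["ee_pos"]; env.movel([p[0],p[1],.36],rate=.3)
env.reach([.41,.159,.36],Rz(0))
env.movel([.40,.159,.24],rate=.25); env.pause(.2)
look(["fan_button_top","fan_box"],"b0"); s=env.sense()
# own: green blob centroid at z=.052
I=viewer.camera_info("wrist"); K=I["intrinsics"]; T=I["T_tool_cam"]; R=np.array(s["tcp_rot"]); o=R@T[:3,3]+s["ee_pos"]
m=cv2.inRange(cv2.cvtColor(cv2.imread("pics/b0.png"),cv2.COLOR_BGR2HSV),(48,120,80),(85,255,255))
k,l,st,ce=cv2.connectedComponentsWithStats(m); i=1+st[1:,4].argmax(); u,v=ce[i]
r=R@T[:3,:3]@np.array([(u-K[0,2])/K[0,0],-(v-K[1,2])/K[1,1],-1]); print(st[i],u,v,o+r*(.052-o[2])/r[2],s["t"])
E
```

```text
fan_button_top [(0.9, [0.4234, 0.1598, 0.0556])]
fan_box [(0.92, [0.4243, 0.1511, 0.0022])]
[269 198  25  25 497] 281.1529175050302 209.98591549295776 [0.42320459 0.15990208 0.052     ] 20.7333
```

View pics/b0.png

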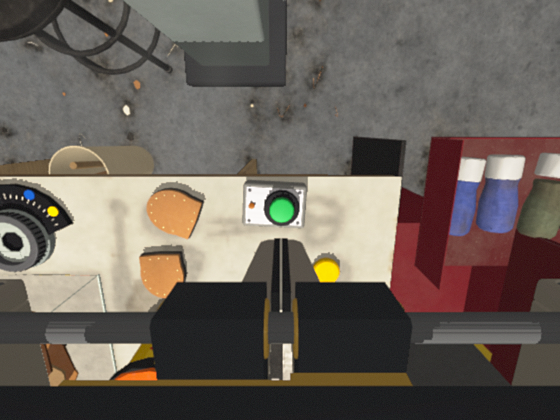

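The button (281,210) is at (0.423, 0.160). I'll press slightly to the robot's side of centre to clear the jack, in steps with a force check.

```bash
python3 - <<'E'
from h import *
x,y=.420,.160
env.movel([x,y,.07],rate=.15); f0=np.array(env.sense()["wrist_force"])
for z in (.055,.051,.049,.047,.046,.045,.044,.043,.042):
    env.movel([x,y,z],rate=.03); env.pause(.15); s=env.sense(); f=np.array(s["wrist_force"])-f0
    print(z,s["ee_pos"][2].round(4),f.round(1))
    if f[2]>12: break
env.pause(.2)
env.movel([x,y,.07],rate=.05); env.movel([x-.01,y,.24],rate=.2); env.pause(.3)
look(["fan_button_top"],"b1"); env.movel([.40,.10,.36],rate=.25); look(["pointer_tip","mark_red"],"t1","top"); s=env.sense(); print(s["t"],s["wrist_force"])
i=cv2.imread("pics/t1.png")[215:280,310:400]; cv2.imwrite("pics/t1z.png",cv2.resize(i,None,fx=8,fy=8,interpolation=2))
E
```

```text
0.055 0.0551 [-1.1  1.1 -0.6]
0.051 0.0512 [ 0.5  2.2 -0.3]
0.049 0.0492 [1.6 0.9 2.5]
0.047 0.0472 [1.8 1.  3.4]
0.046 0.0464 [1.9 0.9 5.3]
0.045 0.0462 [-1.3  0.8 16.9]
fan_button_top [(0.97, [0.427, 0.1603, 0.0549])]
pointer_tip [(0.58, [0.4134, -0.262, 0.019])]
mark_red []
27.95 [-0.20307903  0.67851596  0.73066547]
```

View pics/t1z.png

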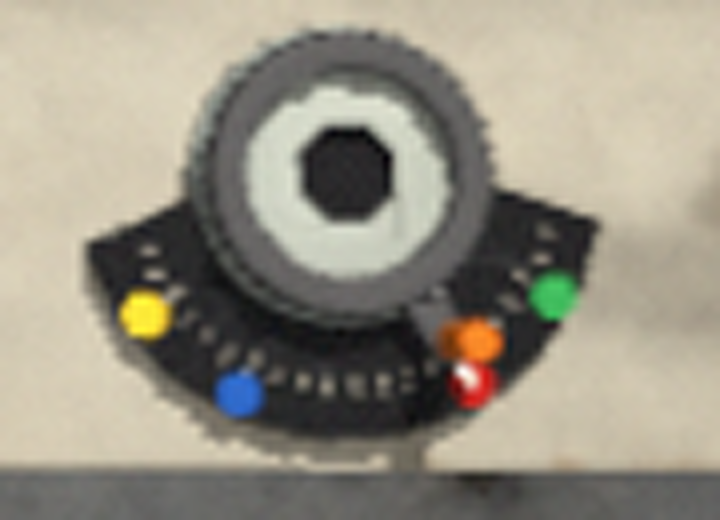

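The button bottomed out (16.9 N against the stop at 46 mm) and came up again. The top view shows the pointer still on the red disc at (472,384), so I'm handing in.

```bash
python3 -c "
from station import *
print(workorder.finish_job())"
```

```text
the job is handed in; nothing more can be done
None
```

The pointer is set on the red disc (under 2 mm off sideways), the fan button was then pressed fully down and came up again, and the job is handed in; the verdict was not shown.

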